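# Fetch the mosaic pieces from under the markers

## Task

Two mosaic pieces lie in the wooden tray, under the two markers that rest across its rim. First lay both markers on the blue mat, then lay the copper strip flat in the middle of the green coaster and the pale grey pair flat in the middle of the dark slate coaster while the markers wait on the mat. Then put each marker back into the very pair of rim notches it came from, and leave the eraser and the small pale tile alone.

Things in the scene. Friction and masses are not known exactly. Their poses are not given: they have to be found in the camera images.
- marker_t_center (a point): white marker with a teal cap, a bar 134 mm long and 15 mm square, 0.02 kg; the point is its centre, half-way up; its y axis runs along its length. At the start it lies across the tray, its length along the tray's x, in one of the two pairs of rim notches, its underside 40 mm above the table, above one of the two mosaic pieces
- marker_r_center (a point): white marker with a red cap, a bar 134 mm long and 15 mm square, 0.02 kg; the point is its centre, half-way up; its y axis runs along its length. At the start it lies across the tray, its length along the tray's x, in one of the two pairs of rim notches, its underside 40 mm above the table, above one of the two mosaic pieces
- strip_center (a point): mosaic piece of three copper tiles in a row on a clear strip, 21 (x) by 56 (y) by 7 mm, 0.02 kg; the point is its centre, half-way up. At the start it lies flat on the tray's floor, its length roughly along the tray's y, under the middle of one of the markers
- pair_center (a point): mosaic piece of two pale grey tiles side by side on a pale glass base, 34 (x) by 30 (y) by 8 mm, 0.02 kg; the point is its centre, half-way up. At the start it lies flat on the tray's floor under the middle of the other marker
- tray: fixed open wooden tray, 118 (x) by 190 (y) mm outside, 108 by 180 mm inside, floor 6 mm thick, walls 5 mm; its origin is the centre of its underside. The two long walls, at x = +-56.5 mm, have rims 40 mm high with blocks to 48 mm, which leave two notches 30 mm wide and 8 mm deep in each wall, at y = +45 and -45 mm; a marker rests in a pair of them, across the tray, on the 40 mm rim, and projects 8 mm at each end
- mat: fixed blue cloth-covered mat with white stitching near its edge, 140 (x) by 120 (y) by 3 mm; origin at the centre of its underside. Room for both markers side by side along x, at y = +-30 mm
- coaster_green: fixed square coaster, green with a light wooden edge, 90 by 90 by 6 mm; origin at the centre of its underside
- coaster_slate: fixed square dark grey slate-like coaster with a black edge, 90 by 90 by 6 mm; origin at the centre of its underside
- eraser: bystander, to be left alone: white eraser in a blue sleeve, 20 by 43 by 12 mm, loose on the table; origin at the centre of its underside
- tile_pale: bystander, to be left alone: small pale tile, 17 by 21 by 7 mm, loose on the table; origin at the centre of its underside. It lies between the tray and a fixed dark slatted basket at the left, about x 0.52 to 0.82 and y 0.0 to 0.2 m, 0.13 m high, whose hoop handle rises to 0.31 m over x 0.7, y -0.03 to 0.23: go round in front of it
Not all that is in view belongs to the job. Of the things that look like the coaster_green, the larger one is meant.

How it is judged:
By the outcome, as a careful person would: the job done as asked, in the order asked, and still so for the second after the job is handed in, with the robot touching nothing.
It also fails if it takes over 128 s, if anything falls off the work surface, if the arm or the gripper's body presses on something with over 40 N, if the wrist force passes 120 N, or if a joint passes its speed limit or range.

## Robot

A 7-joint arm with a two-finger parallel gripper is mounted at the origin on a cart in front of the work surface, level with it; the furniture and walls round the work are solid. World frame = base frame: x ahead of the robot, y to its left, z up, the work surface at z = 0. Lengths are in m, angles in rad, forces in N, time in s.
With the tool pointing down it reaches from about 0.4 to 0.875 m from the base axis. Payload 6.5 kg.
Tool frame: the origin (TCP) lies midway between the tips of the shut fingers; the grasp point (between the pads) lies 19 mm behind it (bot.tcp_to_grasp is the z of the grasp point in the tool frame, in m); z points along the fingers, y is the line along which they close (so a half turn about z gives the same grasp; the last joint's range is limited). The gripper opens to 88 mm and grips with 3 to 60 N. Pads are 18 mm wide; open, the fingers measure 123 mm over their backs; the gripper's body (75 mm by 187 mm) begins 45 mm behind the grasp point.
Start: joints at [1.22, 0.536, -0.004, 1.538, 0.003, 1.067, -0.071], TCP at [0.183, -0.624, 0.206] pointing down, gripper open.
Joint ranges: [-2.7, 2.7], [-0.37, 2.16], [-1.27, 1.26], [0.24, 2.4], [-1.31, 4.45], [0.19, 1.91], [-2.76, 2.76]. Speed limits (rad/s): [2.39, 2.39, 3.14, 3.14, 3.14, 3.14, 3.14].

## Interface

Orientations are given as a unit quaternion [x, y, z, w].
In Python, from cell import bot gives the robot as it stands.
- The arm moves only by the tool send_rows, never from a script. Its argument "rows" is a list of rows, each a list of 6 numbers: the shift along the tool's x, y, z in m, then the turn, a rotation vector about the tool's x, y, z in rad. A call has 1 to 12 rows; each row is the pose to reach, as a shift and turn from the pose commanded when the call began, along the tool's axes at that moment; what a row does not reach only later rows make up. A row lasts 1/12 s, in which the tool goes at most 41.7 mm and 7.16 degrees, less where a joint would pass 70% of its speed; a pose out of reach is approached as far as the arm can. A call with a gripper value outside its range is refused whole. "gripper" is the opening, from 0 (shut) to 1 (fully open), set as the call begins (left out, the last holds). The fingers move at their own pace and stop on an object; "force" is the grip in N (left out, the last holds). Time passes only in rows, so rows that repeat a pose let the fingers close. It gives the time, the measured TCP pose, the force, the opening and the grip force at its end, in the units of the state.
- bot.observe(): the state, without advancing time (a new reading comes with each control period).
- bot.capture(name): name is "scene" or "top"; returns a dict with "pixels" (384x512x3 uint8, blue, green, red), "intrinsics" (3x3 intrinsics, pixels), "cam_to_world" (4x4, takes a point from camera to world coordinates). Camera axes: x right, y up, looking along -z (the intrinsics and any distortion apply to the point x, -y, -z); pixel columns grow to the right and rows downward; lengths in m; the calibration is good to about 2 mm. A picture is of the moment at which its call begins. There is no depth.
- bot.finish_job(): hands the job in; it is judged then, once.
The state is a dict: "time": time; "joint_pos": joint angles; "joint_vel": joint speeds; "effort": joint torques, N m; "tool_pos": TCP position; "tcp_rot": TCP orientation; "ft_force": force on the tool from outside, world axes, zero at the start; "ft_torque": the same for the moment, N m; "gripper_width": finger opening in m; "gripper_force": force on a finger pad.
Only numpy, scipy, OpenCV 4.12 (cv2) and the standard library are available. Lean on these libraries where they do the work, as an engineer would, in place of code of your own. Each camera call takes 0.05 s, during which the arm holds its last target. There are 200 camera calls.

## Working session

There is one attempt and no reset: what is moved stays moved. The work goes in short steps, Python scripts to look and compute and a tool call to move; the robot and the scene stay as the last step left them, time stands still between calls to the robot, and variables do not carry over. Pictures are saved under pics/ and viewed, at most 14 in all, crops included, and the job is handed in when it is done.

Besides the shell and the picture viewer there is one more tool, called in YAML: its name, and indented under it one key for each argument. send_rows: Moves the arm, as the interface text tells. Its arguments: {"type":"object","properties":{"rows":{"type":"array","items":{"type":"array","items":{"type":"number"}}},"gripper":{"type":"number"},"force":{"type":"number"}},"required":["rows"]}

```bash
mkdir -p pics; ls; cat > h.py <<'E'
import numpy as np, cv2
from cell import bot
from scipy.spatial.transform import Rotation as R
def shot(cam,name,crop=None,scale=1.5):
    d=bot.capture(cam); p=d['pixels']
    np.savez('%s_cal.npz'%cam,K=d['intrinsics'],T=d['cam_to_world'])
    cv2.imwrite('pics/raw_'+name+'.png',p)
    if crop: x0,y0,x1,y1=crop; p=p[y0:y1,x0:x1]
    cv2.imwrite('pics/'+name+'.png',cv2.resize(p,None,fx=scale,fy=scale,interpolation=cv2.INTER_CUBIC))
def px2w(cam,u,v,z):
    c=np.load('%s_cal.npz'%cam); r=np.linalg.inv(c['K'])@[u,v,1]
    d=c['T'][:3,:3]@[r[0],-r[1],-r[2]]; o=c['T'][:3,3]; return o+d*(z-o[2])/d[2]
def w2px(cam,P):
    c=np.load('%s_cal.npz'%cam); q=np.linalg.inv(c['T'])@[*P,1]
    s=c['K']@[q[0],-q[1],-q[2]]; return s[:2]/s[2]
def delta(pos,yaw):
    """shift/turn in tool axes to reach TCP pos, pointing down, tool y at world angle yaw (mod pi)"""
    s=bot.observe(); r=R.from_quat(s['tcp_rot']); p=np.array(s['tool_pos'])
    best=None
    for k in (0,np.pi):
        a=yaw+k; y=[np.cos(a),np.sin(a),0]; z=[0,0,-1]; x=np.cross(y,z)
        t=(r.inv()*R.from_matrix(np.c_[x,y,z])).as_rotvec()
        if best is None or np.linalg.norm(t)<np.linalg.norm(best): best=t
    return np.round(r.inv().apply(np.array(pos)-p),4),np.round(best,4)
E
python3 - <<'E'
from h import *
s=bot.observe()
for k,v in s.items(): print(k,np.round(v,4))
print(R.from_quat(s['tcp_rot']).as_matrix().round(3), bot.tcp_to_grasp)
for c in('top','scene'):
    shot(c,c+'0'); z=np.load(c+'_cal.npz'); print(z['K'].round(1),z['T'].round(3))
E
```

```text
pics
time 0.0
joint_pos [ 1.2198  0.5371 -0.0045  1.5389  0.0026  1.0673 -0.0712]
joint_vel [ 0.0007  0.     -0.0004  0.0002 -0.0015 -0.0003 -0.0004]
effort [-3.00000e-04 -5.70978e+01  9.90800e-01 -2.51607e+01 -5.62000e-02
  1.78000e-02  1.00000e-04]
tool_pos [ 0.1824 -0.6232  0.2052]
tcp_rot [ 9.899e-01  1.420e-01 -2.000e-04 -9.000e-04]
ft_force [ 0.3736 -0.136  -0.0444]
ft_torque [ 0.0028 -0.0248 -0.0057]
gripper_force 0.0
gripper_width 0.0882
[[ 0.96   0.281 -0.001]
 [ 0.281 -0.96   0.002]
 [-0.    -0.002 -1.   ]] -0.0187
[[499.9   0.  251.6]
 [  0.  499.9 193. ]
 [  0.    0.    1. ]] [[-0.008  0.974 -0.225  0.288]
 [-1.    -0.008  0.002 -0.143]
 [ 0.     0.225  0.974  1.434]
 [ 0.     0.     0.     1.   ]]
[[406.6   0.  254.1]
 [  0.  406.6 192.3]
 [  0.    0.    1. ]] [[-0.477  0.661 -0.579 -0.092]
 [-0.879 -0.35   0.324  0.278]
 [ 0.012  0.664  0.748  0.971]
 [ 0.     0.     0.     1.   ]]
```

View pics/top0.png

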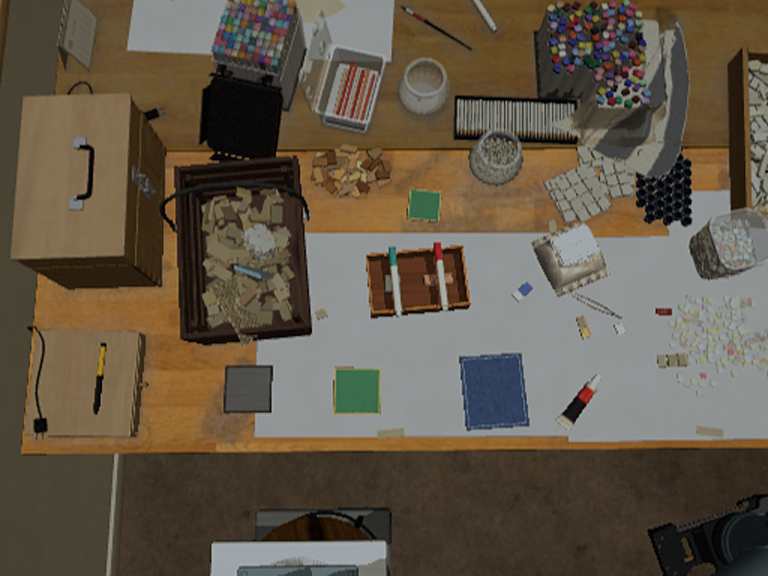

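View pics/scene0.png

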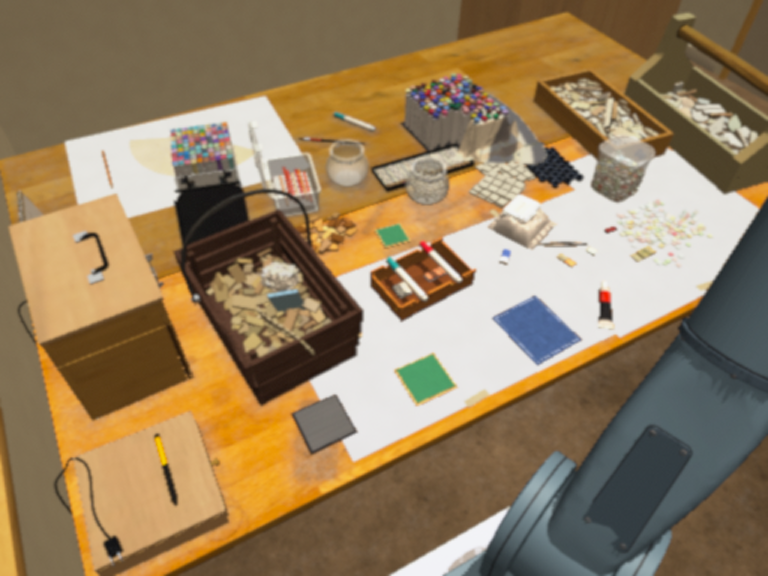

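The top view shows the tray at about (418,280), with the teal marker at (394,281) and the red at (440,276). The green coaster is at (357,390), the slate at (248,388) and the mat at (494,390). The eraser is at (522,291) and the pale tile at (321,314). Next I'll enlarge the tray and coaster areas.

```bash
python3 - <<'E'
import cv2
p=cv2.imread('pics/raw_top0.png')
a=cv2.resize(p[155:220,200:370],None,fx=4.5,fy=4.5,interpolation=cv2.INTER_CUBIC)
b=cv2.resize(p[228:293,140:360],None,fx=3.5,fy=3.5,interpolation=cv2.INTER_CUBIC)
c=cv2.copyMakeBorder
W=max(a.shape[1],b.shape[1])
import numpy as np
f=lambda m:c(m,0,4,0,W-m.shape[1],0)
o=np.vstack([f(a),f(b)]);print(a.shape,b.shape,o.shape);cv2.imwrite('pics/crop0.png',o)
E
```

```text
(292, 765, 3) (228, 770, 3) (528, 770, 3)
```

View pics/crop0.png

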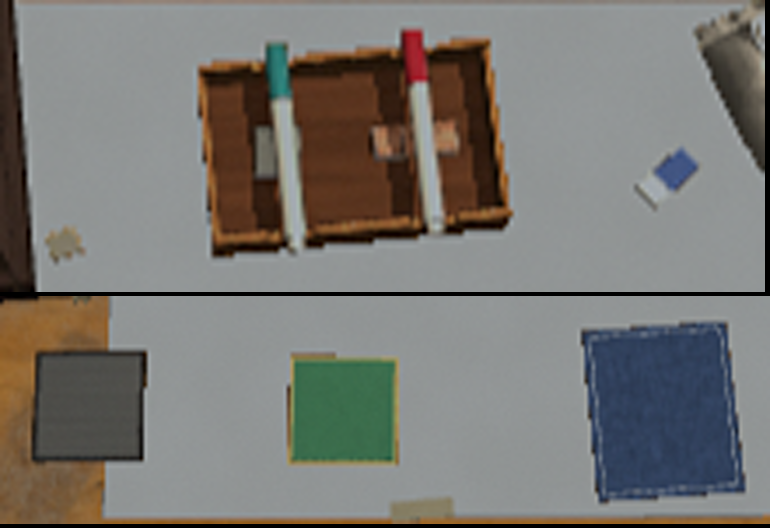

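The upper crop shows the teal marker from (277,44) to (294,250) and the red one from (412,30) to (436,232). The strip is centred at about (416,139) under the red marker, and the pair at about (277,152) under the teal. The lower crop gives the corners of the coasters and the mat.

```bash
python3 - <<'E'
from h import *
A=lambda u,v,z:px2w('top',200+u/4.5-.4,155+v/4.5-.4,z)[:2]
B=lambda u,v,z:px2w('top',140+u/3.5-.4,228+(v-296)/3.5-.4,z)[:2]
def rep(n,f,pts,z):
    P=np.array([f(u,v,z) for u,v in pts]); print(n,P.mean(0).round(4),'edges',[ (round(float(np.linalg.norm(d)),4),round(float(np.degrees(np.arctan2(d[1],d[0]))),1)) for d in np.diff(np.vstack([P,P[:1]]),axis=0)])
rep('teal',A,[(294,250),(277,44)],.055)
rep('red',A,[(436,232),(412,30)],.055)
rep('strip',A,[(372,126),(459,120),(461,150),(373,158)],.013)
rep('pair',A,[(255,127),(299,127),(300,178),(258,178)],.014)
rep('tray',A,[(200,68),(489,40),(511,212),(213,240)],.044)
rep('slate',B,[(35,352),(146,352),(143,460),(33,460)],.006)
rep('green',B,[(291,358),(397,358),(398,463),(291,463)],.006)
rep('mat',B,[(583,331),(726,322),(745,491),(601,501)],.003)
rep('tile',A,[(65,243)],.007);rep('eraser',A,[(667,177)],.012)
print(bot.observe()['time'])
E
```

```text
teal [ 0.6231 -0.1793] edges [(0.1341, 3.8), (0.1341, -176.2)]
red [ 0.6328 -0.2669] edges [(0.1321, 5.0), (0.1321, -175.0)]
strip [ 0.6376 -0.2656] edges [(0.0569, -86.4), (0.0201, -178.1), (0.0575, 94.9), (0.0214, 0.5)]
pair [ 0.6288 -0.1755] edges [(0.0286, -90.5), (0.034, -179.8), (0.0272, 89.5), (0.0341, 2.7)]
tray [ 0.6298 -0.2229] edges [(0.1866, -84.7), (0.1135, -174.9), (0.189, 95.0), (0.1127, 3.9)]
slate [0.4269 0.1008] edges [(0.0908, -90.5), (0.0874, 179.7), (0.0888, 89.5), (0.0874, 1.1)]
green [ 0.4215 -0.1064] edges [(0.0867, -90.5), (0.0849, -180.0), (0.0863, 89.5), (0.0849, 0.3)]
mat [ 0.4195 -0.3664] edges [(0.1182, -86.9), (0.1374, -176.5), (0.1165, 93.4), (0.138, 4.1)]
tile [ 0.5714 -0.0373] edges [(0.0, 0.0)]
eraser [ 0.6108 -0.4276] edges [(0.0, 0.0)]
0.1
```

```bash
cat > d.py <<'E'
import sys
from h import *
# args: x y z yawdeg(tool y)
a=list(map(float,sys.argv[1:])); d=delta(a[:3],np.radians(a[3])); s=bot.observe()
print(d[0].tolist(),d[1].tolist(),'t',round(s['time'],2),np.round(s['tool_pos'],4))
E
python3 d.py .624 -.179 .12 -85.4
```

```text
[0.5486, -0.3021, 0.0856] [-0.0015, 0.0003, 0.2046] t 0.1 [ 0.1825 -0.6233  0.2052]
```

send_rows:
  rows:
    - [0.03,-0.017,0,0,0,0.02]
    - [0.07,-0.039,0,0,0,0.05]
    - [0.11,-0.061,0,0,0,0.08]
    - [0.146,-0.08,0,0,0,0.11]
    - [0.182,-0.1,0,0,0,0.14]
    - [0.218,-0.12,0,0,0,0.17]
    - [0.254,-0.14,0,0,0,0.204]
    - [0.29,-0.16,0,0,0,0.204]
    - [0.326,-0.18,0,0,0,0.204]
    - [0.362,-0.2,0,0,0,0.204]
    - [0.398,-0.22,0,0,0,0.204]
    - [0.41,-0.226,0,0,0,0.204]
  gripper: 0.5
  force: 15

```text
time: 1.1
tool_pos: [0.5168, -0.2851, 0.2058]
tcp_rot: [0.999, 0.044, 0.001, -0.002]
ft_force: [-0.2, 1.1, -0.3]
gripper_width: 0.0442
gripper_force: 0.0
```

```bash
python3 d.py .624 -.179 .12 -85.4
```

```text
[0.1159, -0.096, 0.0863] [-0.003, -0.002, 0.0079] t 1.1 [ 0.5168 -0.2851  0.2058]
```

send_rows:
  rows:
    - [0.03,-0.024,0.02,0,0,0]
    - [0.06,-0.048,0.04,0,0,0]
    - [0.09,-0.075,0.06,0,0,0]
    - [0.116,-0.096,0.08,0,0,0]
    - [0.116,-0.096,0.086,0,0,0]
    - [0.116,-0.096,0.086,0,0,0]
    - [0.116,-0.096,0.086,0,0,0]

```text
time: 1.68
tool_pos: [0.6195, -0.1872, 0.1193]
tcp_rot: [0.999, 0.04, -0.001, 0.0]
ft_force: [-0.2, -0.7, 0.1]
gripper_width: 0.0446
gripper_force: 0.0
```

```bash
python3 d.py .624 -.179 .0415 -85.4; python3 -c "
from h import *
shot('scene','s1',(220,130,350,230),6); print(bot.observe()['tool_pos'])"
```

```text
[0.0053, -0.0078, 0.0778] [0.0002, 0.0022, 0.0006] t 1.68 [ 0.6195 -0.1872  0.1193]
[ 0.6196099  -0.18856049  0.12026032]
```

View pics/s1.png

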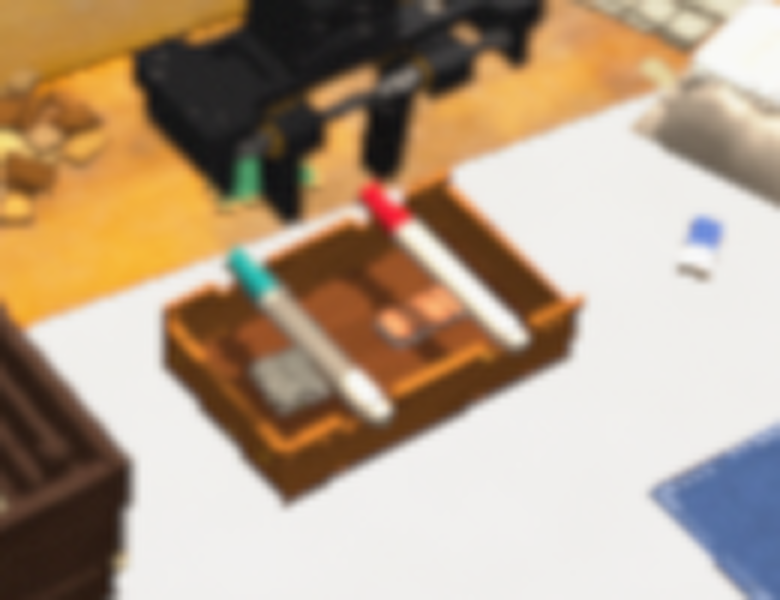

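The close view shows the gripper above and behind the tray, with the teal marker in clear view at (310,335) and the pair under it at (290,380). I'll go down now.

send_rows:
  rows:
    - [0.004,-0.008,0.02,0,0,0]
    - [0.004,-0.008,0.04,0,0,0]
    - [0.004,-0.008,0.06,0,0,0]
    - [0.004,-0.008,0.072,0,0,0]
    - [0.004,-0.008,0.078,0,0,0]
    - [0.004,-0.008,0.078,0,0,0]
    - [0.004,-0.008,0.078,0,0,0]

```text
time: 2.32
tool_pos: [0.6241, -0.1793, 0.043]
tcp_rot: [0.999, 0.04, 0.001, 0.0]
ft_force: [-0.2, 1.4, -0.2]
gripper_width: 0.0437
gripper_force: 0.0
```

```bash
python3 d.py .624 -.179 .0415 -85.4
```

```text
[-0.0001, -0.0003, 0.0015] [0.0007, -0.001, -0.0006] t 2.32 [ 0.6241 -0.1793  0.043 ]
```

send_rows:
  rows:
    - [0,0,0.001,0,0,0]
    - [0,0,0.001,0,0,0]
    - [0,0,0.001,0,0,0]
    - [0,0,0.001,0,0,0]
    - [0,0,0.001,0,0,0]
    - [0,0,0.001,0,0,0]
  gripper: 0
  force: 15

```text
time: 2.82
tool_pos: [0.6239, -0.1783, 0.0412]
tcp_rot: [0.999, 0.04, 0.0, 0.0]
ft_force: [0.3, -0.1, -0.1]
gripper_width: 0.0063
gripper_force: 0.0
```

send_rows:
  rows:
    - [0,0,-0.01,0,0,0]
    - [0,0,-0.03,0,0,0]
    - [0,0,-0.05,0,0,0]
    - [0,0,-0.07,0,0,0]
    - [0,0,-0.08,0,0,0]
    - [0,0,-0.08,0,0,0]

```text
time: 3.32
tool_pos: [0.6258, -0.1788, 0.1242]
tcp_rot: [0.999, 0.04, 0.002, 0.001]
ft_force: [0.1, -0.7, 0.1]
gripper_width: 0.0001
gripper_force: 0.0
```

```bash
python3 d.py .4177 -.3365 .05 -86.5
```

```text
[-0.2205, 0.1402, 0.0733] [0.0016, -0.0049, 0.0196] t 3.32 [ 0.6258 -0.1788  0.1242]
```

```bash
python3 -c "
from h import *
shot('scene','s2',(220,130,350,230),6); print(bot.observe()['tool_pos'])
shot('top','t2',(220,140,350,240),4)
a=cv2.imread('pics/s2.png');b=cv2.imread('pics/t2.png')
a=cv2.resize(a,(390,300));b=cv2.resize(b,(390,300));
cv2.imwrite('pics/m2.png',np.hstack([a,b]))"
```

```text
[ 0.62465107 -0.17858444  0.1222652 ]
```

View pics/m2.png

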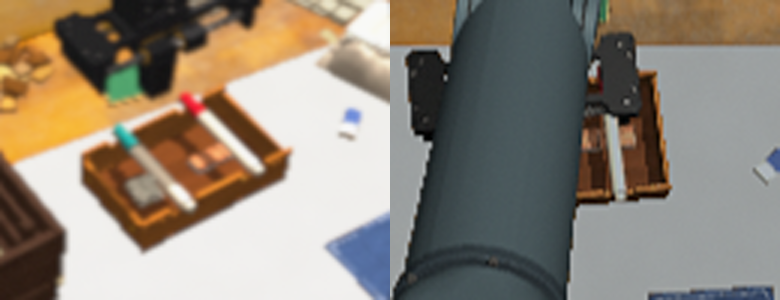

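```bash
python3 -c "
from h import *
p=bot.observe()['tool_pos']
for c in('top','scene'): print(c,w2px(c,p),w2px(c,[.624,-.179,.055]),w2px(c,[.633,-.267,.055]),np.load(c+'_cal.npz')['T'].round(3).tolist())
print(bot.capture('top').keys())
A=lambda u,v,z:px2w('scene',220+u/6-.4,130+v/6-.4,z)[:2].round(4)
print('scene teal',A(238,250,.055),A(380,400,.055),'red',A(372,192,.055),A(515,335,.055))
"
```

```text
top [263.21395095 181.10796747] [262.90456118 186.73190843] [293.81145425 183.40657881] [[-0.008, 0.974, -0.225, 0.288], [-1.0, -0.008, 0.002, -0.143], [0.0, 0.225, 0.974, 1.434], [0.0, 0.0, 0.0, 1.0]]
scene [270.91622855 168.95055295] [270.13264637 183.96769736] [292.88165005 172.52467412] [[-0.477, 0.661, -0.579, -0.092], [-0.879, -0.35, 0.324, 0.278], [0.012, 0.664, 0.748, 0.971], [0.0, 0.0, 0.0, 1.0]]
dict_keys(['pixels', 'intrinsics', 'cam_to_world'])
scene teal [ 0.6874 -0.176 ] [ 0.5627 -0.1878] red [ 0.6919 -0.261 ] [ 0.5681 -0.2716]
```

```bash
python3 -c "
from h import *
a=cv2.imread('pics/raw_s2.png')[120:200,230:330]; a=cv2.resize(a,None,fx=7,fy=7,interpolation=cv2.INTER_CUBIC)
p=w2px('scene',[.6247,-.1786,.1222]); q=((p-[230,120]+.5)*7).astype(int); cv2.drawMarker(a,tuple(map(int,q)),(255,0,255),0,16,1)
a=cv2.convertScaleAbs(a,alpha=1.5,beta=20)
cv2.imwrite('pics/z2.png',a); print(q, bot.tcp_to_grasp)
"
```

```text
[289 342] -0.0187
```

View pics/z2.png

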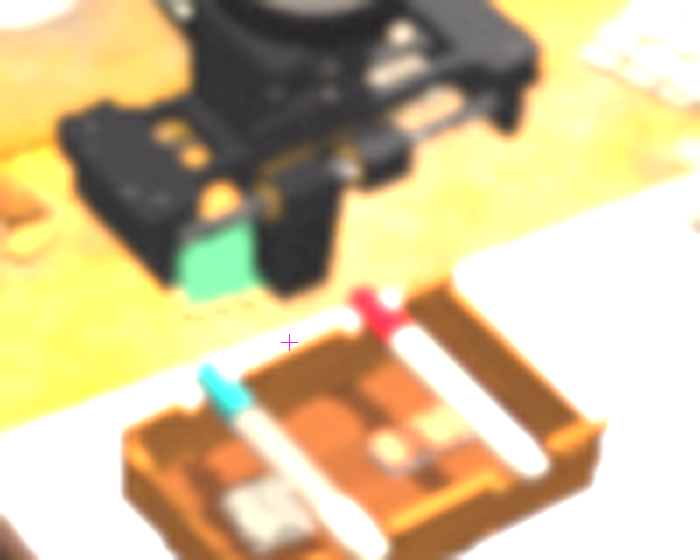

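The tip in the picture is at (295,290), not at the projected (289,342), so the real fingertips seem to be about 30 mm higher than the reading. The marker has not moved. I'll open, go lower and look again, since a reading of 0.02 clears the tray floor and the pair either way.

send_rows:
  rows:
    - [0,0,0.0,0,0,0]
    - [0,0,0.0,0,0,0]
    - [0,0,0.0,0,0,0]
    - [0,0,0.0,0,0,0]
    - [0,0,0.02,0,0,0]
    - [0,0,0.04,0,0,0]
    - [0,0,0.06,0,0,0]
    - [0,0,0.07,0,0,0]
    - [0,0,0.08,0,0,0]
    - [0,0,0.08,0,0,0]
  gripper: 0.5

```text
time: 4.3
tool_pos: [0.6226, -0.178, 0.0391]
tcp_rot: [0.999, 0.04, -0.001, -0.0]
ft_force: [-0.7, -0.5, -0.1]
gripper_width: 0.044
gripper_force: 0.0
```

send_rows:
  rows:
    - [0,0,0.005,0,0,0]
    - [0,0,0.01,0,0,0]
    - [0,0,0.015,0,0,0]
    - [0,0,0.02,0,0,0]
    - [0,0,0.02,0,0,0]
    - [0,0,0.02,0,0,0]

```text
time: 4.8
tool_pos: [0.6237, -0.1783, 0.0208]
tcp_rot: [0.999, 0.04, -0.0, -0.0]
ft_force: [-0.0, -0.6, 0.3]
gripper_width: 0.044
gripper_force: 0.0
```

```bash
python3 -c "
from h import *
o=bot.observe();print(o['tool_pos'],o['ft_force'],o['time'])
shot('scene','s3'); a=cv2.imread('pics/raw_s3.png')[130:210,230:330]; a=cv2.resize(a,None,fx=7,fy=7,interpolation=cv2.INTER_CUBIC)
p=w2px('scene',o['tool_pos']); q=((p-[230,130]+.5)*7).astype(int); cv2.drawMarker(a,tuple(map(int,q)),(255,0,255),0,16,1)
a=cv2.convertScaleAbs(a,alpha=1.5,beta=20)
cv2.imwrite('pics/z3.png',a); print(q)
"
```

```text
[ 0.62365787 -0.17832733  0.02081863] [-0.02458399 -0.55489595  0.31256577] 4.8
[280 434]
```

View pics/z3.png

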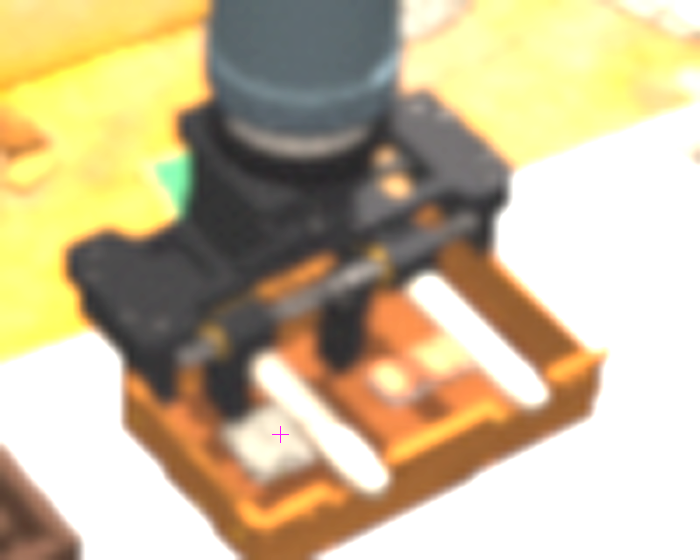

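The fingers straddle the middle of the teal marker, with tips at (228,415) and (338,365). Their midpoint is about 6 px above the projected TCP, so the tips are about 28 mm higher than reported. I'll find the offset exactly by touching the tray floor gently with the open fingers.

send_rows:
  rows:
    - [0,0,0.004,0,0,0]
    - [0,0,0.008,0,0,0]
    - [0,0,0.012,0,0,0]
    - [0,0,0.014,0,0,0]
    - [0,0,0.014,0,0,0]
    - [0,0,0.014,0,0,0]

```text
time: 5.35
tool_pos: [0.6237, -0.1783, 0.0068]
tcp_rot: [0.999, 0.04, -0.0, -0.0]
ft_force: [-0.0, -0.2, -0.3]
gripper_width: 0.0441
gripper_force: 0.0
```

send_rows:
  rows:
    - [0,0,0.003,0,0,0]
    - [0,0,0.006,0,0,0]
    - [0,0,0.008,0,0,0]
    - [0,0,0.008,0,0,0]
    - [0,0,0.008,0,0,0]

```text
time: 5.77
tool_pos: [0.6236, -0.1783, -0.0012]
tcp_rot: [0.999, 0.04, -0.0, -0.0]
ft_force: [0.5, -0.2, -0.1]
gripper_width: 0.0442
gripper_force: 0.0
```

send_rows:
  rows:
    - [0,0,0.002,0,0,0]
    - [0,0,0.004,0,0,0]
    - [0,0,0.006,0,0,0]
    - [0,0,0.006,0,0,0]

```text
time: 6.1
tool_pos: [0.6234, -0.1783, -0.0075]
tcp_rot: [0.999, 0.04, -0.0, -0.0]
ft_force: [0.1, 0.2, 0.2]
gripper_width: 0.044
gripper_force: 0.0
```

send_rows:
  rows:
    - [0,0,0.002,0,0,0]
    - [0,0,0.004,0,0,0]
    - [0,0,0.004,0,0,0]

```text
time: 6.35
tool_pos: [0.6235, -0.1783, -0.0115]
tcp_rot: [0.999, 0.04, -0.0, -0.0]
ft_force: [0.1, -0.7, 0.9]
gripper_width: 0.0441
gripper_force: 0.0
```

send_rows:
  rows:
    - [0,0,0.002,0,0,0]
    - [0,0,0.003,0,0,0]
    - [0,0,0.003,0,0,0]

```text
time: 6.6
tool_pos: [0.6236, -0.1783, -0.0143]
tcp_rot: [0.999, 0.04, -0.0, -0.0]
ft_force: [-0.1, -0.3, 0.2]
gripper_width: 0.0442
gripper_force: 0.0
```

send_rows:
  rows:
    - [0,0,0.002,0,0,0]
    - [0,0,0.002,0,0,0]
    - [0,0,0.002,0,0,0]

```text
time: 6.85
tool_pos: [0.6237, -0.1784, -0.0161]
tcp_rot: [0.999, 0.04, -0.0, -0.0]
ft_force: [-0.5, 0.7, 1.2]
gripper_width: 0.0441
gripper_force: 0.0
```

send_rows:
  rows:
    - [0,0,0.002,0,0,0]
    - [0,0,0.002,0,0,0]
    - [0,0,0.002,0,0,0]

```text
time: 7.1
tool_pos: [0.6237, -0.1783, -0.0181]
tcp_rot: [0.999, 0.04, -0.0, -0.0]
ft_force: [-0.1, 0.5, -0.4]
gripper_width: 0.0443
gripper_force: 0.0
```

send_rows:
  rows:
    - [0,0,0.001,0,0,0]
    - [0,0,0.001,0,0,0]
    - [0,0,0.001,0,0,0]

```text
time: 7.35
tool_pos: [0.6237, -0.1784, -0.0191]
tcp_rot: [0.999, 0.04, -0.0, 0.0]
ft_force: [0.1, 0.6, 0.6]
gripper_width: 0.0436
gripper_force: 0.0
```

send_rows:
  rows:
    - [0,0,0.001,0,0,0]
    - [0,0,0.001,0,0,0]

```text
time: 7.52
tool_pos: [0.6237, -0.1783, -0.0202]
tcp_rot: [0.999, 0.04, -0.0, -0.0]
ft_force: [-0.2, 0.4, 0.2]
gripper_width: 0.044
gripper_force: 0.0
```

send_rows:
  rows:
    - [0,0,0.001,0,0,0]
    - [0,0,0.001,0,0,0]

```text
time: 7.68
tool_pos: [0.6237, -0.1783, -0.0212]
tcp_rot: [0.999, 0.04, -0.0, -0.0]
ft_force: [0.0, -0.3, 0.1]
gripper_width: 0.0438
gripper_force: 0.0
```

send_rows:
  rows:
    - [0,0,0.001,0,0,0]
    - [0,0,0.001,0,0,0]

```text
time: 7.85
tool_pos: [0.6237, -0.1783, -0.0222]
tcp_rot: [0.999, 0.04, -0.0, -0.0]
ft_force: [-0.0, -0.4, -0.1]
gripper_width: 0.0443
gripper_force: 0.0
```

send_rows:
  rows:
    - [0,0,0.001,0,0,0]
    - [0,0,0.001,0,0,0]

```text
time: 8.02
tool_pos: [0.6237, -0.1783, -0.0232]
tcp_rot: [0.999, 0.04, -0.0, -0.0]
ft_force: [0.5, -0.5, -1.0]
gripper_width: 0.044
gripper_force: 0.0
```

send_rows:
  rows:
    - [0,0,0.001,0,0,0]
    - [0,0,0.001,0,0,0]

```text
time: 8.18
tool_pos: [0.6237, -0.1783, -0.0242]
tcp_rot: [0.999, 0.04, -0.0, -0.0]
ft_force: [0.6, 0.3, -0.1]
gripper_width: 0.0438
gripper_force: 0.0
```

send_rows:
  rows:
    - [0,0,0.001,0,0,0]
    - [0,0,0.001,0,0,0]

```text
time: 8.35
tool_pos: [0.6237, -0.1784, -0.0252]
tcp_rot: [0.999, 0.04, -0.0, -0.0]
ft_force: [0.1, -0.2, -0.0]
gripper_width: 0.0442
gripper_force: 0.0
```

send_rows:
  rows:
    - [0,0,0.001,0,0,0]
    - [0,0,0.001,0,0,0]

```text
time: 8.52
tool_pos: [0.6239, -0.1783, -0.0261]
tcp_rot: [0.999, 0.04, 0.0, 0.0]
ft_force: [0.4, -0.2, -0.5]
gripper_width: 0.0444
gripper_force: 0.0
```

send_rows:
  rows:
    - [0,0,0.001,0,0,0]
    - [0,0,0.001,0,0,0]

```text
time: 8.68
tool_pos: [0.6239, -0.1784, -0.0262]
tcp_rot: [0.999, 0.04, -0.0, 0.0]
ft_force: [-2.7, 0.4, 7.0]
gripper_width: 0.044
gripper_force: 3.8
```

```bash
python3 -c "
from h import *
o=bot.observe();print(o['tool_pos'],o['ft_force'],o['time'])
shot('scene','s4'); a=cv2.imread('pics/raw_s4.png')[130:210,230:330]; a=cv2.resize(a,None,fx=7,fy=7,interpolation=cv2.INTER_CUBIC)
p=w2px('scene',o['tool_pos']); q=((p-[230,130]+.5)*7).astype(int); cv2.drawMarker(a,tuple(map(int,q)),(255,0,255),0,16,1)
a=cv2.convertScaleAbs(a,alpha=1.5,beta=20)
cv2.imwrite('pics/z4.png',a); print(q)
"
```

```text
[ 0.62385689 -0.17838346 -0.02616006] [-2.69525889  0.40694587  6.95008326] 8.6833
[276 501]
```

View pics/z4.png

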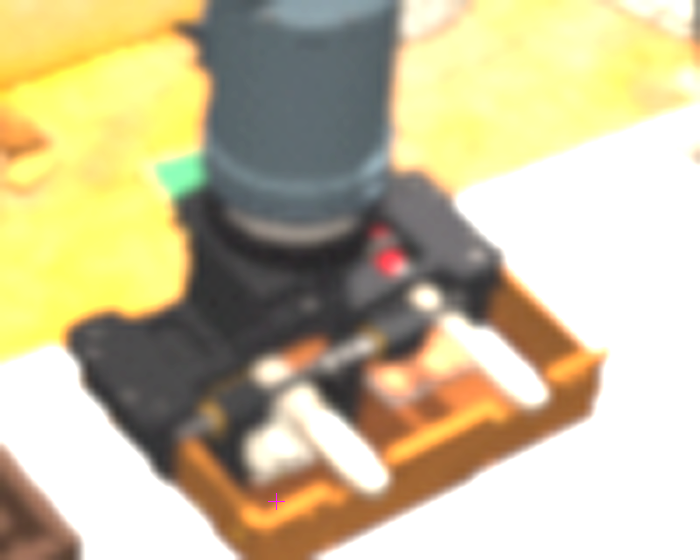

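Contact of 7 N came at a reading of −0.026 with the tips on the 6 mm floor. The true tip is therefore the reading plus 32 mm, which agrees with the pictures. Now I'll rise to marker height (reading 0.0095) and grip.

send_rows:
  rows:
    - [0,0,-0.01,0,0,0]
    - [0,0,-0.02,0,0,0]
    - [0,0,-0.03,0,0,0]
    - [0,0,-0.037,0,0,0]
    - [0,0,-0.037,0,0,0]
    - [0,0,-0.037,0,0,0]

```text
time: 9.23
tool_pos: [0.6244, -0.1785, 0.0108]
tcp_rot: [0.999, 0.04, 0.001, 0.0]
ft_force: [0.1, 0.8, 0.1]
gripper_width: 0.0438
gripper_force: 0.0
```

send_rows:
  rows:
    - [0,0,0,0,0,0]
    - [0,0,0,0,0,0]
    - [0,0,0,0,0,0]
    - [0,0,0,0,0,0]
    - [0,0,0,0,0,0]
    - [0,0,0,0,0,0]
    - [0,0,0,0,0,0]
  gripper: 0
  force: 15

```text
time: 9.82
tool_pos: [0.6237, -0.1783, 0.0099]
tcp_rot: [0.999, 0.04, -0.0, -0.0]
ft_force: [0.1, -0.5, -0.8]
gripper_width: 0.0148
gripper_force: 15.0
```

send_rows:
  rows:
    - [0,0,-0.01,0,0,0]
    - [0,0,-0.03,0,0,0]
    - [0,0,-0.05,0,0,0]
    - [0,0,-0.07,0,0,0]
    - [0,0,-0.08,0,0,0]
    - [0,0,-0.08,0,0,0]
    - [0,0,-0.08,0,0,0]

```text
time: 10.4
tool_pos: [0.6239, -0.1784, 0.0903]
tcp_rot: [0.999, 0.04, 0.0, 0.0]
ft_force: [0.0, -0.2, -0.4]
gripper_width: 0.0145
gripper_force: 15.0
```

```bash
python3 d.py .4177 -.3365 .02 -86.5
```

```text
[-0.2184, 0.1409, 0.0702] [0.0003, -0.0007, 0.0197] t 10.4 [ 0.6239 -0.1784  0.0903]
```

send_rows:
  rows:
    - [-0.027,0.018,0,0,0,0]
    - [-0.054,0.035,0,0,0,0.01]
    - [-0.081,0.053,0,0,0,0.02]
    - [-0.108,0.07,0,0,0,0.02]
    - [-0.135,0.088,0,0,0,0.02]
    - [-0.162,0.105,0.01,0,0,0.02]
    - [-0.19,0.123,0.03,0,0,0.02]
    - [-0.21,0.136,0.05,0,0,0.02]
    - [-0.218,0.141,0.065,0,0,0.02]
    - [-0.218,0.141,0.07,0,0,0.02]
    - [-0.218,0.141,0.07,0,0,0.02]
    - [-0.218,0.141,0.07,0,0,0.02]

```text
time: 11.4
tool_pos: [0.419, -0.3353, 0.0198]
tcp_rot: [1.0, 0.031, 0.0, -0.001]
ft_force: [0.0, -0.7, 0.2]
gripper_width: 0.0147
gripper_force: 15.0
```

```bash
python3 d.py .4177 -.3365 -.0265 -86.5
```

```text
[-0.0014, 0.0012, 0.0463] [-0.001, -0.0003, 0.0014] t 11.4 [ 0.419  -0.3353  0.0198]
```

send_rows:
  rows:
    - [-0.001,0.001,0.015,0,0,0]
    - [-0.001,0.001,0.03,0,0,0]
    - [-0.001,0.001,0.04,0,0,0]
    - [-0.001,0.001,0.0445,0,0,0]
    - [-0.001,0.001,0.046,0,0,0]
    - [-0.001,0.001,0.046,0,0,0]
    - [-0.001,0.001,0.046,0,0,0]

```text
time: 11.98
tool_pos: [0.4176, -0.3377, -0.0254]
tcp_rot: [1.0, 0.031, 0.0, 0.0]
ft_force: [0.1, -0.2, -0.1]
gripper_width: 0.0148
gripper_force: 15.0
```

```bash
python3 d.py .4177 -.3365 -.0268 -86.5;python3 -c "
from h import *
print(bot.observe()['ft_force'])"
```

```text
[0.0001, -0.0012, 0.0014] [0.0006, -0.0008, 0.0002] t 11.98 [ 0.4176 -0.3377 -0.0254]
[ 0.07492991 -0.19555511 -0.11297172]
```

Now 1 mm further down, then release to half open and retreat.

send_rows:
  rows:
    - [0,0,0.0012,0,0,0]
    - [0,0,0.0012,0,0,0]
    - [0,0,0.0012,0,0,0]

```text
time: 12.23
tool_pos: [0.4171, -0.3377, -0.0269]
tcp_rot: [1.0, 0.03, 0.0, 0.0]
ft_force: [-0.6, -0.0, 0.1]
gripper_width: 0.0148
gripper_force: 15.0
```

send_rows:
  rows:
    - [0,0,0,0,0,0]
    - [0,0,0,0,0,0]
    - [0,0,0,0,0,0]
    - [0,0,0,0,0,0]
  gripper: 0.45

```text
time: 12.57
tool_pos: [0.417, -0.3376, -0.0271]
tcp_rot: [1.0, 0.03, 0.0, 0.0]
ft_force: [-1.0, 0.7, -0.1]
gripper_width: 0.0384
gripper_force: 0.0
```

send_rows:
  rows:
    - [0,0,-0.005,0,0,0]
    - [0,0,-0.02,0,0,0]
    - [0,0,-0.05,0,0,0]
    - [0,0,-0.085,0,0,0]
    - [0,0,-0.1,0,0,0]
    - [0,0,-0.1,0,0,0]

```text
time: 13.07
tool_pos: [0.4193, -0.3394, 0.0768]
tcp_rot: [1.0, 0.03, 0.003, 0.002]
ft_force: [0.2, 0.6, 1.0]
gripper_width: 0.0397
gripper_force: 0.0
```

```bash
python3 d.py .633 -.267 .05 -85.4
```

```text
[0.2175, -0.0595, 0.0277] [0.0045, -0.0053, -0.0198] t 13.07 [ 0.4193 -0.3394  0.0768]
```

send_rows:
  rows:
    - [0.03,-0.008,0,0,0,-0.01]
    - [0.06,-0.016,0,0,0,-0.02]
    - [0.09,-0.024,0,0,0,-0.02]
    - [0.12,-0.032,0,0,0,-0.02]
    - [0.15,-0.04,0.01,0,0,-0.02]
    - [0.18,-0.05,0.02,0,0,-0.02]
    - [0.205,-0.056,0.027,0,0,-0.02]
    - [0.216,-0.06,0.027,0,0,-0.02]
    - [0.216,-0.06,0.027,0,0,-0.02]
    - [0.216,-0.06,0.027,0,0,-0.02]
    - [0.216,-0.06,0.027,0,0,-0.02]

```text
time: 13.98
tool_pos: [0.627, -0.2663, 0.0459]
tcp_rot: [0.999, 0.039, -0.001, 0.001]
ft_force: [-1.3, -0.0, -0.7]
gripper_width: 0.0395
gripper_force: 0.0
```

```bash
python3 d.py .633 -.267 .0098 -85.4
```

```text
[0.006, 0.0012, 0.0361] [0.001, 0.0016, -0.0013] t 13.98 [ 0.627  -0.2663  0.0459]
```

send_rows:
  rows:
    - [0.005,0.001,0,0,0,0]
    - [0.005,0.001,0.012,0,0,0]
    - [0.005,0.001,0.024,0,0,0]
    - [0.005,0.001,0.032,0,0,0]
    - [0.005,0.001,0.036,0,0,0]
    - [0.005,0.001,0.036,0,0,0]
    - [0.005,0.001,0.036,0,0,0]

```text
time: 14.57
tool_pos: [0.6336, -0.265, 0.0092]
tcp_rot: [0.999, 0.04, -0.0, -0.0]
ft_force: [1.0, -0.3, -0.8]
gripper_width: 0.0392
gripper_force: 0.0
```

```bash
python3 d.py .633 -.267 .0098 -85.4
```

```text
[-0.0008, 0.0019, -0.0006] [-0.0004, 0.0009, 0.0005] t 14.57 [ 0.6336 -0.265   0.0092]
```

send_rows:
  rows:
    - [0,0.0015,-0.0005,0,0,0]
    - [0,0.0015,-0.0005,0,0,0]
    - [0,0.0015,-0.0005,0,0,0]
    - [0,0.0015,-0.0005,0,0,0]
    - [0,0.0015,-0.0005,0,0,0]
    - [0,0.0015,-0.0005,0,0,0]
    - [0,0.0015,-0.0005,0,0,0]
  gripper: 0

```text
time: 15.15
tool_pos: [0.6344, -0.2668, 0.0107]
tcp_rot: [0.999, 0.04, 0.0, 0.0]
ft_force: [0.4, 0.1, 3.6]
gripper_width: 0.0147
gripper_force: 15.0
```

send_rows:
  rows:
    - [0,0,-0.01,0,0,0]
    - [0,0,-0.03,0,0,0]
    - [0,0,-0.05,0,0,0]
    - [0,0,-0.07,0,0,0]
    - [0,0,-0.08,0,0,0]
    - [0,0,-0.08,0,0,0]
    - [0,0,-0.08,0,0,0]

```text
time: 15.73
tool_pos: [0.6342, -0.2666, 0.0905]
tcp_rot: [0.999, 0.04, 0.0, 0.0]
ft_force: [-0.3, 0.2, -0.2]
gripper_width: 0.0148
gripper_force: 15.0
```

```bash
python3 d.py .4213 -.3963 .02 -86.5
```

```text
[-0.2227, 0.1121, 0.0704] [0.0002, -0.0004, 0.0198] t 15.73 [ 0.6342 -0.2666  0.0905]
```

send_rows:
  rows:
    - [-0.027,0.014,0,0,0,0]
    - [-0.054,0.027,0,0,0,0.01]
    - [-0.081,0.041,0,0,0,0.02]
    - [-0.108,0.054,0,0,0,0.02]
    - [-0.135,0.068,0,0,0,0.02]
    - [-0.162,0.082,0.01,0,0,0.02]
    - [-0.19,0.096,0.03,0,0,0.02]
    - [-0.21,0.106,0.05,0,0,0.02]
    - [-0.222,0.112,0.065,0,0,0.02]
    - [-0.222,0.112,0.07,0,0,0.02]
    - [-0.222,0.112,0.07,0,0,0.02]
    - [-0.222,0.112,0.07,0,0,0.02]

```text
time: 16.73
tool_pos: [0.4232, -0.3949, 0.02]
tcp_rot: [1.0, 0.031, 0.0, -0.001]
ft_force: [1.5, -0.1, 0.5]
gripper_width: 0.0149
gripper_force: 15.0
```

send_rows:
  rows:
    - [0,0,0.015,0,0,0]
    - [0,0,0.03,0,0,0]
    - [0,0,0.038,0,0,0]
    - [0,0,0.042,0,0,0]
    - [0,0,0.0445,0,0,0]
    - [0,0,0.0445,0,0,0]
    - [0,0,0.0445,0,0,0]

```text
time: 17.32
tool_pos: [0.4225, -0.3963, -0.0236]
tcp_rot: [1.0, 0.031, 0.0, 0.0]
ft_force: [-0.0, 0.2, -0.2]
gripper_width: 0.0148
gripper_force: 15.0
```

```bash
python3 d.py .4213 -.3963 -.0265 -86.5
```

```text
[-0.0012, -0.0001, 0.0029] [0.0006, -0.0007, 0.0001] t 17.32 [ 0.4225 -0.3963 -0.0236]
```

send_rows:
  rows:
    - [0,0,0.002,0,0,0]
    - [0,0,0.0028,0,0,0]
    - [0,0,0.0028,0,0,0]
    - [0,0,0.0028,0,0,0]

```text
time: 17.65
tool_pos: [0.4223, -0.3965, -0.0263]
tcp_rot: [1.0, 0.03, 0.0, 0.0]
ft_force: [-1.1, 2.0, 5.9]
gripper_width: 0.0146
gripper_force: 15.0
```

send_rows:
  rows:
    - [0,0,0,0,0,0]
    - [0,0,0,0,0,0]
    - [0,0,0,0,0,0]
    - [0,0,0,0,0,0]
  gripper: 0.45

```text
time: 17.98
tool_pos: [0.4217, -0.3961, -0.0272]
tcp_rot: [1.0, 0.03, -0.0, -0.0]
ft_force: [-0.1, -0.5, -0.2]
gripper_width: 0.0388
gripper_force: 0.0
```

send_rows:
  rows:
    - [0,0,-0.005,0,0,0]
    - [0,0,-0.02,0,0,0]
    - [0,0,-0.05,0,0,0]
    - [0,0,-0.085,0,0,0]
    - [0,0,-0.11,0,0,0]
    - [0,0,-0.11,0,0,0]

```text
time: 18.48
tool_pos: [0.4248, -0.3988, 0.0885]
tcp_rot: [1.0, 0.03, 0.003, 0.003]
ft_force: [-0.4, -0.8, -0.1]
gripper_width: 0.0396
gripper_force: 0.0
```

```bash
python3 d.py .6376 -.2656 .06 -175.2;python3 -c "
from h import *
print(bot.observe()['joint_pos']); shot('top','t5')
p=cv2.imread('pics/raw_t5.png')
a=cv2.resize(p[150:225,230:320],None,fx=7,fy=7,interpolation=cv2.INTER_CUBIC)
cv2.imwrite('pics/z5.png',a)"
```

```text
[0.2203, -0.1202, 0.0292] [-0.0001, -0.0099, 1.5475] t 18.48 [ 0.4248 -0.3988  0.0885]
[ 0.74993837  0.57080607 -0.09817145  1.81204726  0.07799979  0.75350526
 -0.89949195]
```

View pics/z5.png

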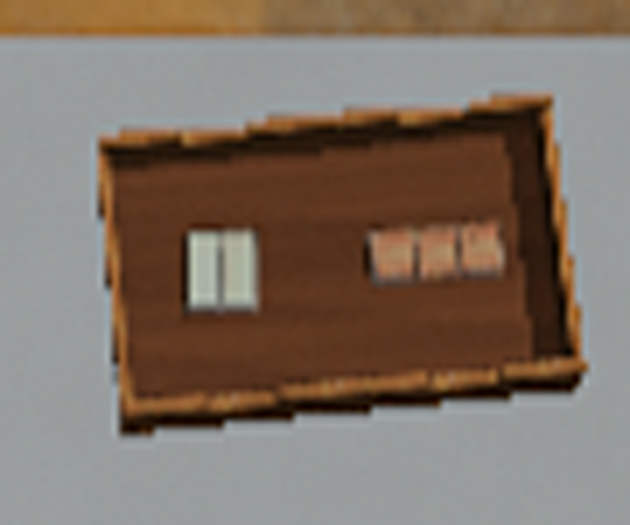

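The markers are off the tray. The pair's corners are (186,230)–(259,311) and the strip's are (369,232)–(504,281).

```bash
python3 - <<'E'
from h import *
A=lambda u,v,z:px2w('top',230+u/7-.43,150+v/7-.43,z)[:2]
for n,pts,z in(('pair',[(186,230),(256,230),(259,311),(188,309)],.014),('strip',[(369,232),(499,222),(504,273),(376,281)],.013)):
    P=np.array([A(*p,z) for p in pts]);print(n,P.mean(0).round(4),[(round(float(np.linalg.norm(d)),4),round(float(np.degrees(np.arctan2(d[1],d[0]))),1)) for d in np.diff(np.vstack([P,P[:1]]),axis=0)])
E
python3 d.py .637 -.266 .06 -176
```

```text
pair [ 0.6298 -0.1754] [(0.0293, -90.5), (0.0348, -178.8), (0.0296, 87.9), (0.0339, 0.8)]
strip [ 0.637  -0.2653] [(0.0547, -85.9), (0.022, -176.3), (0.0536, 93.2), (0.0212, 6.6)]
[0.2209, -0.1187, 0.0265] [-0.0, -0.0065, 1.5615] t 18.53 [ 0.4236 -0.3978  0.0861]
```

send_rows:
  rows:
    - [0.02,-0.011,0,0,0,0.11]
    - [0.04,-0.022,0,0,0,0.22]
    - [0.06,-0.033,0,0,0,0.33]
    - [0.08,-0.044,0,0,0,0.44]
    - [0.1,-0.055,0,0,0,0.55]
    - [0.12,-0.066,0,0,0,0.66]
    - [0.14,-0.077,0,0,0,0.77]
    - [0.16,-0.088,0,0,0,0.88]
    - [0.18,-0.099,0,0,0,0.99]
    - [0.2,-0.11,0,0,0,1.1]
    - [0.22,-0.119,0,0,0,1.2]
    - [0.22,-0.119,0,0,0,1.3]
  gripper: 0.5

```text
time: 19.53
tool_pos: [0.6379, -0.2588, 0.0814]
tcp_rot: [0.814, -0.58, -0.0, -0.001]
ft_force: [0.8, 0.6, 0.3]
gripper_width: 0.0441
gripper_force: 0.0
```

```bash
python3 d.py .637 -.2653 .03 -175.8; python3 -c "
from h import *
print(bot.observe()['joint_pos'])"
```

```text
[0.006, 0.0031, 0.0514] [-0.0015, 0.0026, 0.2593] t 19.53 [ 0.6379 -0.2588  0.0814]
[ 0.17411117  0.74857144  0.22866317  1.52080801 -0.20283161  0.8955084
 -2.33812246]
```

send_rows:
  rows:
    - [0.002,0.002,0,0,0,-0.12]
    - [0.004,0.003,0,0,0,-0.24]
    - [0.006,0.003,0,0,0,-0.36]
    - [0.006,0.003,0,0,0,-0.48]
    - [0.006,0.003,0,0,0,-0.6]
    - [0.006,0.003,0,0,0,-0.72]
    - [0.006,0.003,0,0,0,-0.84]
    - [0.006,0.003,0,0,0,-0.96]
    - [0.006,0.003,0,0,0,-1.08]
    - [0.006,0.003,0,0,0,-1.2]
    - [0.006,0.003,0,0,0,-1.32]
    - [0.006,0.003,0,0,0,-1.44]

```text
time: 20.53
tool_pos: [0.6323, -0.2703, 0.0814]
tcp_rot: [0.995, 0.103, -0.001, -0.001]
ft_force: [0.2, -0.1, -0.5]
gripper_width: 0.0439
gripper_force: 0.0
```

send_rows:
  rows:
    - [0,0,0,0,0,-0.12]
    - [0,0,0,0,0,-0.24]
    - [0,0,0,0,0,-0.36]
    - [0,0,0,0,0,-0.48]
    - [0,0,0,0,0,-0.6]
    - [0,0,0,0,0,-0.72]
    - [0,0,0,0,0,-0.84]
    - [0,0,0,0,0,-0.96]
    - [0,0,0,0,0,-1.08]
    - [0,0,0,0,0,-1.2]
    - [0,0,0,0,0,-1.32]
    - [0,0,0,0,0,-1.44]

```text
time: 21.53
tool_pos: [0.6324, -0.2702, 0.0814]
tcp_rot: [0.68, 0.734, -0.0, -0.001]
ft_force: [-0.0, 0.6, -0.7]
gripper_width: 0.0439
gripper_force: 0.0
```

```bash
python3 d.py .637 -.2653 .03 4.2; python3 -c "
from h import *
print(bot.observe()['joint_pos'])"
```

```text
[0.0045, 0.0051, 0.0514] [-0.0021, -0.0012, 0.0029] t 21.53 [ 0.6324 -0.2702  0.0814]
[ 0.63374493  0.78802442 -0.46562579  1.4880703   0.3977696   0.96284125
  0.13298697]
```

send_rows:
  rows:
    - [0.0045,0.005,0.02,0,0,0]
    - [0.0045,0.005,0.04,0,0,0]
    - [0.0045,0.005,0.06,0,0,0]
    - [0.0045,0.005,0.08,0,0,0]
    - [0.0045,0.005,0.09,0,0,0]
    - [0.0045,0.005,0.09,0,0,0]
    - [0.0045,0.005,0.09,0,0,0]

```text
time: 22.12
tool_pos: [0.6375, -0.2655, -0.0076]
tcp_rot: [0.682, 0.731, -0.0, -0.001]
ft_force: [0.2, -0.2, 0.0]
gripper_width: 0.0442
gripper_force: 0.0
```

```bash
python3 d.py .637 -.2653 -.025 4.2
```

```text
[0.0002, -0.0005, 0.0174] [-0.0013, -0.0008, -0.0032] t 22.12 [ 0.6375 -0.2655 -0.0076]
```

send_rows:
  rows:
    - [0,-0.0005,0.006,0,0,0]
    - [0,-0.0005,0.011,0,0,0]
    - [0,-0.0005,0.015,0,0,0]
    - [0,-0.0005,0.017,0,0,0]
    - [0,-0.0005,0.017,0,0,0]

```text
time: 22.53
tool_pos: [0.6372, -0.2658, -0.0244]
tcp_rot: [0.682, 0.731, -0.0, -0.0]
ft_force: [0.5, -0.1, -0.1]
gripper_width: 0.0439
gripper_force: 0.0
```

send_rows:
  rows:
    - [0,0,0,0,0,0]
    - [0,0,0,0,0,0]
    - [0,0,0,0,0,0]
    - [0,0,0,0,0,0]
    - [0,0,0,0,0,0]
    - [0,0,0,0,0,0]
  gripper: 0

```text
time: 23.03
tool_pos: [0.6377, -0.2659, -0.0238]
tcp_rot: [0.682, 0.731, 0.0, 0.0]
ft_force: [-0.1, 0.1, 0.5]
gripper_width: 0.0203
gripper_force: 15.0
```

send_rows:
  rows:
    - [0,0,-0.01,0,0,0]
    - [0,0,-0.03,0,0,0]
    - [0,0,-0.055,0,0,0]
    - [0,0,-0.08,0,0,0]
    - [0,0,-0.1,0,0,0]
    - [0,0,-0.1,0,0,0]
    - [0,0,-0.1,0,0,0]

```text
time: 23.62
tool_pos: [0.6384, -0.2663, 0.0778]
tcp_rot: [0.682, 0.731, 0.0, 0.001]
ft_force: [-0.5, 0.1, -0.5]
gripper_width: 0.0205
gripper_force: 15.0
```

```bash
python3 d.py .4215 -.1064 .02 4.2
```

```text
[0.1747, -0.2054, 0.057] [0.0024, 0.0013, -0.0034] t 23.62 [ 0.6384 -0.2663  0.0778]
```

send_rows:
  rows:
    - [0.02,-0.023,0,0,0,0]
    - [0.04,-0.046,0,0,0,0]
    - [0.06,-0.07,0,0,0,0]
    - [0.08,-0.094,0,0,0,0]
    - [0.1,-0.118,0,0,0,0]
    - [0.12,-0.141,0,0,0,0]
    - [0.14,-0.165,0.01,0,0,0]
    - [0.16,-0.188,0.03,0,0,0]
    - [0.174,-0.205,0.05,0,0,0]
    - [0.174,-0.205,0.057,0,0,0]
    - [0.174,-0.205,0.057,0,0,0]
    - [0.174,-0.205,0.057,0,0,0]

```text
time: 24.62
tool_pos: [0.421, -0.1068, 0.0187]
tcp_rot: [0.682, 0.731, -0.0, -0.0]
ft_force: [-0.1, 0.2, -0.2]
gripper_width: 0.0204
gripper_force: 15.0
```

```bash
python3 d.py .4215 -.1064 -.0235 4.2
```

```text
[0.0003, 0.0005, 0.0422] [-0.0007, -0.0003, -0.0032] t 24.62 [ 0.421  -0.1068  0.0187]
```

send_rows:
  rows:
    - [0,0.0005,0.01,0,0,0.07]
    - [0,0.0005,0.022,0,0,0.07]
    - [0,0.0005,0.032,0,0,0.07]
    - [0,0.0005,0.038,0,0,0.07]
    - [0,0.0005,0.0405,0,0,0.07]
    - [0,0.0005,0.042,0,0,0.07]
    - [0,0.0005,0.042,0,0,0.07]
    - [0,0.0005,0.042,0,0,0.07]

```text
time: 25.28
tool_pos: [0.4216, -0.1067, -0.0227]
tcp_rot: [0.707, 0.707, 0.0, 0.0]
ft_force: [-0.3, 0.5, -0.9]
gripper_width: 0.0208
gripper_force: 15.0
```

```bash
python3 d.py .4215 -.1064 -.0238 0
```

```text
[0.0003, -0.0001, 0.0011] [0.0004, 0.0001, 0.0] t 25.28 [ 0.4216 -0.1067 -0.0227]
```

send_rows:
  rows:
    - [0,0,0.001,0,0,0]
    - [0,0,0.001,0,0,0]
    - [0,0,0.001,0,0,0]

```text
time: 25.53
tool_pos: [0.4215, -0.1067, -0.0238]
tcp_rot: [0.707, 0.707, 0.0, 0.0]
ft_force: [-0.6, -0.4, 0.2]
gripper_width: 0.0206
gripper_force: 15.0
```

send_rows:
  rows:
    - [0,0,0,0,0,0]
    - [0,0,0,0,0,0]
    - [0,0,0,0,0,0]
    - [0,0,0,0,0,0]
  gripper: 0.5

```text
time: 25.87
tool_pos: [0.4214, -0.1066, -0.024]
tcp_rot: [0.707, 0.707, 0.0, 0.0]
ft_force: [-0.2, 0.8, -0.4]
gripper_width: 0.0435
gripper_force: 0.0
```

send_rows:
  rows:
    - [0,0,-0.005,0,0,0]
    - [0,0,-0.02,0,0,0]
    - [0,0,-0.05,0,0,0]
    - [0,0,-0.085,0,0,0]
    - [0,0,-0.1,0,0,0]
    - [0,0,-0.1,0,0,0]

```text
time: 26.37
tool_pos: [0.4237, -0.1072, 0.0792]
tcp_rot: [0.707, 0.707, 0.001, 0.003]
ft_force: [0.9, -0.1, 0.0]
gripper_width: 0.0441
gripper_force: 0.0
```

```bash
python3 d.py .630 -.1754 .06 0.5
```

```text
[-0.0681, 0.2062, 0.0205] [0.0057, 0.0018, -0.0091] t 26.37 [ 0.4237 -0.1072  0.0792]
```

send_rows:
  rows:
    - [-0.008,0.026,0,0,0,0]
    - [-0.017,0.052,0,0,0,0]
    - [-0.026,0.08,0,0,0,0]
    - [-0.035,0.108,0,0,0,0]
    - [-0.044,0.136,0,0,0,0]
    - [-0.053,0.163,0,0,0,0]
    - [-0.061,0.188,0,0,0,0]
    - [-0.068,0.205,0.01,0,0,0]
    - [-0.068,0.205,0.02,0,0,0]
    - [-0.068,0.205,0.02,0,0,0]
    - [-0.068,0.205,0.02,0,0,0]
  gripper: 0.56

```text
time: 27.28
tool_pos: [0.6241, -0.1738, 0.0542]
tcp_rot: [0.707, 0.707, -0.001, -0.002]
ft_force: [-1.2, 0.2, -0.1]
gripper_width: 0.0494
gripper_force: 0.0
```

```bash
python3 d.py .630 -.1754 -.005 0.5
```

```text
[-0.0016, 0.0062, 0.0592] [-0.004, -0.0009, -0.0081] t 27.28 [ 0.6241 -0.1738  0.0542]
```

send_rows:
  rows:
    - [-0.001,0.006,0,0,0,0]
    - [-0.001,0.006,0.015,0,0,0]
    - [-0.001,0.006,0.03,0,0,0]
    - [-0.001,0.006,0.045,0,0,0]
    - [-0.001,0.006,0.055,0,0,0]
    - [-0.001,0.006,0.059,0,0,0]
    - [-0.001,0.006,0.059,0,0,0]
    - [-0.001,0.006,0.059,0,0,0]

```text
time: 27.95
tool_pos: [0.6323, -0.1755, -0.0032]
tcp_rot: [0.707, 0.707, -0.0, -0.0]
ft_force: [-0.4, 0.4, 1.0]
gripper_width: 0.0493
gripper_force: 0.0
```

```bash
python3 d.py .630 -.1754 -.0245 0.5
```

```text
[0.0001, -0.0023, 0.0213] [-0.0003, -0.0002, -0.0086] t 27.95 [ 0.6323 -0.1755 -0.0032]
```

send_rows:
  rows:
    - [0,-0.002,0.006,0,0,0]
    - [0,-0.002,0.012,0,0,0]
    - [0,-0.002,0.018,0,0,0]
    - [0,-0.002,0.0205,0,0,0]
    - [0,-0.002,0.0205,0,0,0]
    - [0,-0.002,0.0205,0,0,0]

```text
time: 28.45
tool_pos: [0.6303, -0.1755, -0.0237]
tcp_rot: [0.707, 0.707, -0.0, -0.0]
ft_force: [-1.3, 0.4, -0.1]
gripper_width: 0.0492
gripper_force: 0.0
```

send_rows:
  rows:
    - [0,0,0,0,0,0]
    - [0,0,0,0,0,0]
    - [0,0,0,0,0,0]
    - [0,0,0,0,0,0]
    - [0,0,0,0,0,0]
    - [0,0,0,0,0,0]
  gripper: 0

```text
time: 28.95
tool_pos: [0.6306, -0.1756, -0.0232]
tcp_rot: [0.707, 0.707, 0.0, 0.0]
ft_force: [-0.3, -0.6, 0.5]
gripper_width: 0.0335
gripper_force: 15.0
```

send_rows:
  rows:
    - [0,0,-0.01,0,0,0]
    - [0,0,-0.03,0,0,0]
    - [0,0,-0.055,0,0,0]
    - [0,0,-0.08,0,0,0]
    - [0,0,-0.1,0,0,0]
    - [0,0,-0.1,0,0,0]
    - [0,0,-0.1,0,0,0]

```text
time: 29.53
tool_pos: [0.6312, -0.1759, 0.0781]
tcp_rot: [0.707, 0.707, 0.001, 0.001]
ft_force: [-0.6, -0.2, -0.1]
gripper_width: 0.0334
gripper_force: 15.0
```

```bash
python3 d.py .405 -.1 .08 -90;python3 -c "
from h import *
print(bot.observe()['joint_pos'])"
```

```text
[0.0759, -0.2262, -0.0025] [0.0025, -0.0013, 1.5707] t 29.53 [ 0.6312 -0.1759  0.0781]
[ 0.513119    0.74009792 -0.4630225   1.59175315  0.394765    0.90138553
 -0.09236965]
```

send_rows:
  rows:
    - [0.007,-0.02,0,0,0,0.12]
    - [0.014,-0.04,0,0,0,0.24]
    - [0.021,-0.06,0,0,0,0.36]
    - [0.028,-0.08,0,0,0,0.48]
    - [0.035,-0.1,0,0,0,0.6]
    - [0.042,-0.12,0,0,0,0.72]
    - [0.049,-0.14,0,0,0,0.84]
    - [0.056,-0.16,0,0,0,0.96]
    - [0.063,-0.18,0,0,0,1.08]
    - [0.07,-0.2,0,0,0,1.2]
    - [0.075,-0.205,0,0,0,1.32]
    - [0.075,-0.205,0,0,0,1.44]

```text
time: 30.53
tool_pos: [0.422, -0.0996, 0.0755]
tcp_rot: [0.998, 0.063, -0.002, -0.0]
ft_force: [-0.3, 0.5, -1.0]
gripper_width: 0.0335
gripper_force: 15.0
```

```bash
python3 d.py .427 .1008 .03 -90
```

```text
[0.0303, -0.1981, 0.0456] [-0.0009, 0.0042, 0.1256] t 30.53 [ 0.422  -0.0996  0.0755]
```

send_rows:
  rows:
    - [0.004,-0.025,0,0,0,0.06]
    - [0.008,-0.05,0,0,0,0.126]
    - [0.012,-0.078,0,0,0,0.126]
    - [0.016,-0.106,0,0,0,0.126]
    - [0.02,-0.134,0,0,0,0.126]
    - [0.024,-0.16,0,0,0,0.126]
    - [0.028,-0.185,0.01,0,0,0.126]
    - [0.03,-0.197,0.025,0,0,0.126]
    - [0.03,-0.197,0.04,0,0,0.126]
    - [0.03,-0.197,0.045,0,0,0.126]
    - [0.03,-0.197,0.045,0,0,0.126]
    - [0.03,-0.197,0.045,0,0,0.126]

```text
time: 31.53
tool_pos: [0.4288, 0.0978, 0.0312]
tcp_rot: [1.0, 0.002, -0.001, 0.0]
ft_force: [-1.1, -0.3, -1.3]
gripper_width: 0.0337
gripper_force: 15.0
```

```bash
python3 d.py .427 .1008 -.0225 -90
```

```text
[-0.0017, -0.0031, 0.0537] [0.0008, 0.0016, 0.004] t 31.53 [0.4288 0.0978 0.0312]
```

send_rows:
  rows:
    - [-0.0015,-0.003,0.015,0,0,0]
    - [-0.0015,-0.003,0.03,0,0,0]
    - [-0.0015,-0.003,0.042,0,0,0]
    - [-0.0015,-0.003,0.049,0,0,0]
    - [-0.0015,-0.003,0.052,0,0,0]
    - [-0.0015,-0.003,0.0535,0,0,0]
    - [-0.0015,-0.003,0.0535,0,0,0]
    - [-0.0015,-0.003,0.0535,0,0,0]

```text
time: 32.2
tool_pos: [0.4283, 0.1016, -0.0215]
tcp_rot: [1.0, 0.002, 0.0, -0.0]
ft_force: [-0.3, 0.6, 0.0]
gripper_width: 0.0339
gripper_force: 15.0
```

```bash
python3 d.py .427 .1008 -.0232 -90
```

```text
[-0.0013, 0.0008, 0.0017] [-0.0002, -0.0009, 0.0045] t 32.2 [ 0.4283  0.1016 -0.0215]
```

send_rows:
  rows:
    - [-0.001,0.0005,0.0015,0,0,0]
    - [-0.001,0.0005,0.0017,0,0,0]
    - [-0.001,0.0005,0.0017,0,0,0]

```text
time: 32.45
tool_pos: [0.4271, 0.101, -0.0233]
tcp_rot: [1.0, 0.002, 0.0, 0.0]
ft_force: [-0.5, -0.7, 4.6]
gripper_width: 0.0336
gripper_force: 15.0
```

send_rows:
  rows:
    - [0,0,0,0,0,0]
    - [0,0,0,0,0,0]
    - [0,0,0,0,0,0]
    - [0,0,0,0,0,0]
  gripper: 0.58

```text
time: 32.78
tool_pos: [0.4268, 0.1011, -0.0237]
tcp_rot: [1.0, 0.002, -0.0, 0.0]
ft_force: [-0.0, -0.1, 0.7]
gripper_width: 0.0512
gripper_force: 0.0
```

send_rows:
  rows:
    - [0,0,-0.005,0,0,0]
    - [0,0,-0.02,0,0,0]
    - [0,0,-0.05,0,0,0]
    - [0,0,-0.085,0,0,0]
    - [0,0,-0.1,0,0,0]
    - [0,0,-0.1,0,0,0]

```text
time: 33.28
tool_pos: [0.4293, 0.1017, 0.0797]
tcp_rot: [1.0, 0.002, 0.003, -0.001]
ft_force: [1.0, -0.5, -0.1]
gripper_width: 0.0509
gripper_force: 0.0
```

```bash
python3 d.py .417 -.3376 .06 -86.5
```

```text
[-0.0144, 0.4393, 0.0188] [-0.0015, -0.0061, -0.0566] t 33.28 [0.4293 0.1017 0.0797]
```

send_rows:
  rows:
    - [-0.001,0.03,0,0,0,0]
    - [-0.002,0.065,0,0,0,-0.01]
    - [-0.003,0.105,0,0,0,-0.02]
    - [-0.004,0.145,0,0,0,-0.03]
    - [-0.006,0.185,0,0,0,-0.04]
    - [-0.008,0.225,0,0,0,-0.057]
    - [-0.01,0.265,0,0,0,-0.057]
    - [-0.012,0.305,0,0,0,-0.057]
    - [-0.013,0.345,0,0,0,-0.057]
    - [-0.014,0.385,0,0,0,-0.057]
    - [-0.015,0.42,0,0,0,-0.057]
    - [-0.015,0.439,0,0,0,-0.057]
  gripper: 0.45

```text
time: 34.28
tool_pos: [0.4122, -0.3428, 0.0757]
tcp_rot: [1.0, 0.029, -0.0, 0.001]
ft_force: [0.4, 0.1, -0.4]
gripper_width: 0.0396
gripper_force: 0.0
```

```bash
python3 d.py .417 -.3376 .01 -86.5;python3 -c "
from h import *
shot('top','t6')
p=cv2.imread('pics/raw_t6.png')
a=cv2.resize(p[225:295,140:270],None,fx=6,fy=6,interpolation=cv2.INTER_CUBIC)
cv2.imwrite('pics/z6.png',a)"
```

```text
[0.0052, -0.0051, 0.0656] [0.0017, 0.001, -0.0041] t 34.28 [ 0.4122 -0.3428  0.0757]
```

View pics/z6.png

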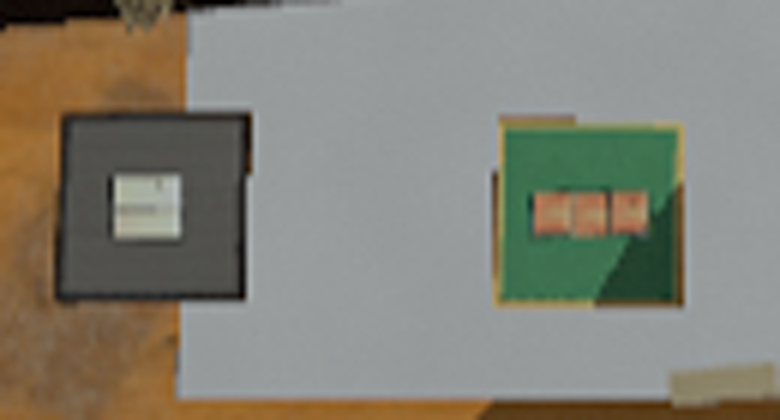

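Both pieces lie flat. The strip at (590,214) is centred on the green coaster at (591,214), and the pair at (146,207) is within 3 mm of the slate centre at (153,207). Next is the teal marker.

send_rows:
  rows:
    - [0.004,-0.003,0.02,0,0,0]
    - [0.004,-0.003,0.04,0,0,0]
    - [0.004,-0.003,0.06,0,0,0]
    - [0.004,-0.003,0.065,0,0,0]
    - [0.004,-0.003,0.065,0,0,0]
    - [0.004,-0.003,0.065,0,0,0]

```text
time: 34.83
tool_pos: [0.4177, -0.3344, 0.0113]
tcp_rot: [1.0, 0.031, -0.0, -0.0]
ft_force: [0.3, -0.4, -0.7]
gripper_width: 0.0397
gripper_force: 0.0
```

```bash
python3 d.py .417 -.3376 -.027 -86.5
```

```text
[-0.0009, 0.0032, 0.0383] [-0.0005, 0.0006, 0.001] t 34.83 [ 0.4177 -0.3344  0.0113]
```

send_rows:
  rows:
    - [-0.0008,0.003,0.012,0,0,0]
    - [-0.0008,0.003,0.024,0,0,0]
    - [-0.0008,0.003,0.033,0,0,0]
    - [-0.0008,0.003,0.037,0,0,0]
    - [-0.0008,0.003,0.038,0,0,0]
    - [-0.0008,0.003,0.038,0,0,0]
    - [-0.0008,0.003,0.038,0,0,0]

```text
time: 35.42
tool_pos: [0.4174, -0.3378, -0.0266]
tcp_rot: [1.0, 0.031, 0.0, 0.0]
ft_force: [0.1, 0.2, 0.3]
gripper_width: 0.0396
gripper_force: 0.0
```

```bash
python3 d.py .417 -.3376 -.027 -86.5
```

```text
[-0.0003, -0.0003, 0.0004] [0.0001, -0.0002, 0.0008] t 35.42 [ 0.4174 -0.3378 -0.0266]
```

Grip, lift, then carry the marker to above its notches.

send_rows:
  rows:
    - [0,0,0,0,0,0]
    - [0,0,0,0,0,0]
    - [0,0,0,0,0,0]
    - [0,0,0,0,0,0]
    - [0,0,0,0,0,0]
    - [0,0,0,0,0,0]
  gripper: 0

```text
time: 35.92
tool_pos: [0.4173, -0.3379, -0.0265]
tcp_rot: [1.0, 0.031, 0.0, 0.0]
ft_force: [-0.2, 0.3, 2.1]
gripper_width: 0.0148
gripper_force: 15.0
```

send_rows:
  rows:
    - [0,0,-0.01,0,0,0]
    - [0,0,-0.03,0,0,0]
    - [0,0,-0.06,0,0,0]
    - [0,0,-0.09,0,0,0]
    - [0,0,-0.11,0,0,0]
    - [0,0,-0.11,0,0,0]
    - [0,0,-0.11,0,0,0]

```text
time: 36.5
tool_pos: [0.4179, -0.3384, 0.0847]
tcp_rot: [1.0, 0.031, 0.001, 0.001]
ft_force: [-0.6, 0.7, -0.6]
gripper_width: 0.0151
gripper_force: 15.0
```

```bash
python3 d.py .6237 -.1783 .06 -85.4
```

```text
[0.2153, -0.1471, 0.0249] [0.0018, -0.0021, -0.0186] t 36.5 [ 0.4179 -0.3384  0.0847]
```

send_rows:
  rows:
    - [0.024,-0.016,0,0,0,-0.01]
    - [0.048,-0.033,0,0,0,-0.019]
    - [0.075,-0.051,0,0,0,-0.019]
    - [0.102,-0.07,0,0,0,-0.019]
    - [0.13,-0.089,0,0,0,-0.019]
    - [0.157,-0.107,0,0,0,-0.019]
    - [0.184,-0.126,0,0,0,-0.019]
    - [0.205,-0.14,0.01,0,0,-0.019]
    - [0.215,-0.147,0.02,0,0,-0.019]
    - [0.215,-0.147,0.024,0,0,-0.019]
    - [0.215,-0.147,0.024,0,0,-0.019]
    - [0.215,-0.147,0.024,0,0,-0.019]

```text
time: 37.5
tool_pos: [0.6202, -0.18, 0.0582]
tcp_rot: [0.999, 0.039, -0.002, 0.0]
ft_force: [-0.1, -0.2, 0.3]
gripper_width: 0.0148
gripper_force: 15.0
```

```bash
python3 d.py .6237 -.1783 .0105 -85.4
```

```text
[0.0038, -0.0014, 0.0477] [0.0007, 0.0035, -0.0018] t 37.5 [ 0.6202 -0.18    0.0582]
```

send_rows:
  rows:
    - [0.003,-0.001,0,0,0,0]
    - [0.003,-0.001,0.012,0,0,0]
    - [0.003,-0.001,0.024,0,0,0]
    - [0.003,-0.001,0.036,0,0,0]
    - [0.003,-0.001,0.043,0,0,0]
    - [0.003,-0.001,0.045,0,0,0]
    - [0.003,-0.001,0.045,0,0,0]

```text
time: 38.08
tool_pos: [0.6247, -0.1763, 0.013]
tcp_rot: [0.999, 0.04, -0.001, -0.0]
ft_force: [-0.5, 0.4, -0.0]
gripper_width: 0.0149
gripper_force: 15.0
```

```bash
python3 d.py .6237 -.1783 .0105 -85.4
```

```text
[-0.0012, 0.0019, 0.0025] [-0.0006, 0.002, 0.0006] t 38.08 [ 0.6247 -0.1763  0.013 ]
```

send_rows:
  rows:
    - [-0.001,0.0015,0.001,0,0,0]
    - [-0.001,0.0015,0.002,0,0,0]
    - [-0.001,0.0015,0.0025,0,0,0]
    - [-0.001,0.0015,0.0025,0,0,0]

```text
time: 38.42
tool_pos: [0.6249, -0.1782, 0.0121]
tcp_rot: [0.999, 0.04, 0.0, 0.0]
ft_force: [-0.3, 0.4, -0.2]
gripper_width: 0.0147
gripper_force: 15.0
```

send_rows:
  rows:
    - [0,0,0,0,0,0]
    - [0,0,0,0,0,0]
    - [0,0,0,0,0,0]
    - [0,0,0,0,0,0]
  gripper: 0.45

```text
time: 38.75
tool_pos: [0.6248, -0.1781, 0.0119]
tcp_rot: [0.999, 0.04, 0.0, 0.0]
ft_force: [0.4, -0.3, 0.2]
gripper_width: 0.0386
gripper_force: 0.0
```

send_rows:
  rows:
    - [0,0,-0.005,0,0,0]
    - [0,0,-0.02,0,0,0]
    - [0,0,-0.045,0,0,0]
    - [0,0,-0.065,0,0,0]
    - [0,0,-0.07,0,0,0]
    - [0,0,-0.07,0,0,0]

```text
time: 39.25
tool_pos: [0.6265, -0.1786, 0.0846]
tcp_rot: [0.999, 0.04, 0.002, 0.001]
ft_force: [-0.3, -0.7, 0.5]
gripper_width: 0.0398
gripper_force: 0.0
```

```bash
python3 d.py .4217 -.3963 .06 -86.5
```

```text
[-0.2218, 0.2005, 0.024] [0.0014, -0.0044, 0.0196] t 39.25 [ 0.6265 -0.1786  0.0846]
```

send_rows:
  rows:
    - [-0.022,0.02,0,0,0,0.01]
    - [-0.046,0.042,0,0,0,0.02]
    - [-0.072,0.065,0,0,0,0.02]
    - [-0.098,0.089,0,0,0,0.02]
    - [-0.124,0.112,0,0,0,0.02]
    - [-0.15,0.136,0,0,0,0.02]
    - [-0.176,0.159,0.01,0,0,0.02]
    - [-0.2,0.18,0.03,0,0,0.02]
    - [-0.215,0.194,0.05,0,0,0.02]
    - [-0.221,0.2,0.07,0,0,0.02]
    - [-0.221,0.2,0.07,0,0,0.02]
    - [-0.221,0.2,0.07,0,0,0.02]

```text
time: 40.25
tool_pos: [0.4195, -0.3942, 0.0106]
tcp_rot: [1.0, 0.03, -0.001, -0.001]
ft_force: [0.5, 0.1, 0.5]
gripper_width: 0.0394
gripper_force: 0.0
```

```bash
python3 d.py .4217 -.3963 -.0265 -86.5
```

```text
[0.0021, 0.0023, 0.0371] [-0.0026, 0.0022, -0.001] t 40.25 [ 0.4195 -0.3942  0.0106]
```

send_rows:
  rows:
    - [0.001,0.001,0.01,0,0,0]
    - [0.001,0.001,0.02,0,0,0]
    - [0.001,0.001,0.03,0,0,0]
    - [0.001,0.001,0.035,0,0,0]
    - [0.001,0.001,0.036,0,0,0]
    - [0.001,0.001,0.036,0,0,0]
    - [0.001,0.001,0.036,0,0,0]

```text
time: 40.83
tool_pos: [0.4219, -0.3963, -0.024]
tcp_rot: [1.0, 0.031, 0.0, 0.0]
ft_force: [-0.4, 0.1, 0.7]
gripper_width: 0.0397
gripper_force: 0.0
```

```bash
python3 d.py .4217 -.3963 -.0265 -86.5
```

```text
[-0.0002, 0.0, 0.0025] [0.0002, -0.0002, -0.0] t 40.83 [ 0.4219 -0.3963 -0.024 ]
```

send_rows:
  rows:
    - [0,0,0.002,0,0,0]
    - [0,0,0.0024,0,0,0]
    - [0,0,0.0024,0,0,0]
    - [0,0,0.0024,0,0,0]

```text
time: 41.17
tool_pos: [0.4217, -0.3963, -0.0264]
tcp_rot: [1.0, 0.03, 0.0, 0.0]
ft_force: [-0.6, 0.3, -0.1]
gripper_width: 0.0398
gripper_force: 0.0
```

send_rows:
  rows:
    - [0,0,0,0,0,0]
    - [0,0,0,0,0,0]
    - [0,0,0,0,0,0]
    - [0,0,0,0,0,0]
    - [0,0,0,0,0,0]
    - [0,0,0,0,0,0]
  gripper: 0

```text
time: 41.67
tool_pos: [0.4217, -0.3963, -0.0266]
tcp_rot: [1.0, 0.03, 0.0, 0.0]
ft_force: [-0.8, 0.0, 0.7]
gripper_width: 0.0151
gripper_force: 15.0
```

send_rows:
  rows:
    - [0,0,-0.01,0,0,0]
    - [0,0,-0.03,0,0,0]
    - [0,0,-0.06,0,0,0]
    - [0,0,-0.09,0,0,0]
    - [0,0,-0.11,0,0,0]
    - [0,0,-0.11,0,0,0]
    - [0,0,-0.11,0,0,0]

```text
time: 42.25
tool_pos: [0.4224, -0.3969, 0.085]
tcp_rot: [1.0, 0.03, 0.001, 0.001]
ft_force: [0.2, -1.0, 0.1]
gripper_width: 0.0152
gripper_force: 15.0
```

```bash
python3 d.py .6344 -.2668 .06 -85.4
```

```text
[0.2195, -0.117, 0.0252] [0.002, -0.002, -0.0195] t 42.25 [ 0.4224 -0.3969  0.085 ]
```

send_rows:
  rows:
    - [0.024,-0.013,0,0,0,-0.01]
    - [0.048,-0.026,0,0,0,-0.02]
    - [0.075,-0.04,0,0,0,-0.02]
    - [0.102,-0.054,0,0,0,-0.02]
    - [0.13,-0.069,0,0,0,-0.02]
    - [0.157,-0.083,0,0,0,-0.02]
    - [0.184,-0.098,0,0,0,-0.02]
    - [0.207,-0.11,0.01,0,0,-0.02]
    - [0.219,-0.117,0.02,0,0,-0.02]
    - [0.219,-0.117,0.024,0,0,-0.02]
    - [0.219,-0.117,0.024,0,0,-0.02]
    - [0.219,-0.117,0.024,0,0,-0.02]

```text
time: 43.25
tool_pos: [0.6306, -0.268, 0.0582]
tcp_rot: [0.999, 0.039, -0.002, 0.0]
ft_force: [0.1, -0.6, 1.3]
gripper_width: 0.0149
gripper_force: 15.0
```

```bash
python3 d.py .6344 -.2668 .0105 -85.4
```

```text
[0.0041, -0.0009, 0.0477] [0.0004, 0.0035, -0.0014] t 43.25 [ 0.6306 -0.268   0.0582]
```

send_rows:
  rows:
    - [0.003,0,0,0,0,0]
    - [0.003,0,0.012,0,0,0]
    - [0.003,0,0.024,0,0,0]
    - [0.003,0,0.036,0,0,0]
    - [0.003,0,0.043,0,0,0]
    - [0.003,0,0.046,0,0,0]
    - [0.003,0,0.046,0,0,0]

```text
time: 43.83
tool_pos: [0.6351, -0.2655, 0.0119]
tcp_rot: [0.999, 0.04, -0.001, -0.0]
ft_force: [0.3, -0.0, 0.8]
gripper_width: 0.0147
gripper_force: 15.0
```

```bash
python3 d.py .6344 -.2668 .0105 -85.4
```

```text
[-0.0008, 0.0012, 0.0014] [-0.001, 0.0021, 0.0006] t 43.83 [ 0.6351 -0.2655  0.0119]
```

send_rows:
  rows:
    - [0,0.001,0.001,0,0,0]
    - [0,0.001,0.0015,0,0,0]
    - [0,0.001,0.0015,0,0,0]

```text
time: 44.08
tool_pos: [0.6366, -0.2671, 0.0124]
tcp_rot: [0.999, 0.04, 0.0, 0.0]
ft_force: [-0.3, 1.0, -0.2]
gripper_width: 0.0149
gripper_force: 15.0
```

send_rows:
  rows:
    - [0,0,0,0,0,0]
    - [0,0,0,0,0,0]
    - [0,0,0,0,0,0]
    - [0,0,0,0,0,0]
  gripper: 0.45

```text
time: 44.42
tool_pos: [0.6364, -0.2669, 0.0121]
tcp_rot: [0.999, 0.04, 0.0, 0.0]
ft_force: [-0.8, -0.4, 0.3]
gripper_width: 0.0387
gripper_force: 0.0
```

send_rows:
  rows:
    - [0,0,-0.005,0,0,0]
    - [0,0,-0.02,0,0,0]
    - [0,0,-0.045,0,0,0]
    - [0,0,-0.075,0,0,0]
    - [0,0,-0.1,0,0,0]
    - [-0.03,0.01,-0.11,0,0,0]
    - [-0.06,0.035,-0.11,0,0,0]
    - [-0.09,0.06,-0.11,0,0,0]
    - [-0.12,0.085,-0.11,0,0,0]
    - [-0.15,0.11,-0.11,0,0,0]
    - [-0.17,0.13,-0.11,0,0,0]
    - [-0.17,0.13,-0.11,0,0,0]

```text
time: 45.42
tool_pos: [0.4709, -0.4178, 0.1235]
tcp_rot: [0.999, 0.035, -0.001, 0.002]
ft_force: [-1.1, -1.4, 0.6]
gripper_width: 0.0397
gripper_force: 0.0
```

```bash
python3 -c "
from h import *
print(bot.observe()['time']); shot('top','t7')
p=cv2.imread('pics/raw_t7.png')
a=cv2.resize(p[145:295,140:370],None,fx=3.4,fy=3.4,interpolation=cv2.INTER_CUBIC)
cv2.imwrite('pics/z7.png',a)"
```

```text
45.4167
```

View pics/z7.png

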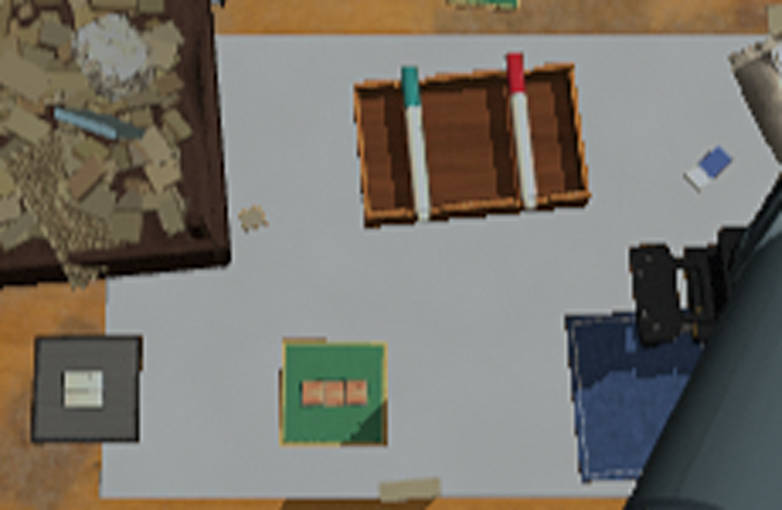

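The picture shows both markers back across the tray in their own notches: teal from (410,67) to (423,218), red from (514,53) to (531,208). The pieces are centred at (84,389) and (335,392), and the eraser and tile have not moved. I'll hand the job in.

send_rows:
  rows:
    - [0,0,0,0,0,0]
    - [0,0,0,0,0,0]
    - [0,0,0,0,0,0]
    - [0,0,0,0,0,0]
    - [0,0,0,0,0,0]
    - [0,0,0,0,0,0]

```text
time: 45.97
tool_pos: [0.4777, -0.4096, 0.1219]
tcp_rot: [0.999, 0.041, -0.0, -0.0]
ft_force: [-0.2, -0.3, -0.6]
gripper_width: 0.0398
gripper_force: 0.0
```

```bash
python3 -c "
from cell import bot
print(bot.finish_job())"
```

```text
the job is handed in; nothing more can be done
None
```

The job is handed in at 46 s (no verdict came back): the last picture shows both markers back in their own notches, the copper strip centred on the green coaster, the pale grey pair within about 3 mm of the slate coaster's centre, and the eraser and pale tile unmoved.

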